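Start a short mix on the vial shaker

TASK

Give the vials on the bench shaker a short mix, using the closed fingers only as a fingertip: switch the shaker on at its rocker by pressing the raised end right down, then press the square key right down until it stays in, then press the round key right down and keep it pressed - it runs only while held, so finish with the finger still holding it down. Do not press the long bar-shaped key, do not knock the rack or its vials, and leave the loose things round about where they stand.

Things in the scene. Friction and masses are not known exactly. Their poses are not given: they have to be found in the camera images.
- shaker: white bench shaker, 170 (x) x 250 (y) x 45 mm, fixed, turned up to 0.2 rad. Origin: centre of its underside on the worktop; x points away from the robot, z up. Front half: grey panel with a row of four black bezels along y, centres 45 mm in front of the origin at y = -84, -28, 28, 84 mm, each with one white control. Rear half: platform 30 mm high with a vial rack
- rack: blue vial rack with three capped vials, fixed on the platform of the shaker, 36 x 168 mm, vial tops 96 mm above the worktop; origin at the centre of the rack's underside. Not to be knocked
- rocker_press (a point): where to press the rocker: top of its raised wing (the one away from the robot), 18 mm from the pivot; moves with it. Rocker 26 mm (shaker y) x 52 mm (shaker x), two wings in a shallow V. Off: far wing slopes up to its outer end, 67 mm above the worktop, near wing level. On: far wing level, top 58 mm high. Any of the four places in the row
- rocker (a joint): angle of the rocker: 0 off (far wing raised, as at the start) to 0.36 rad on (far wing fully down); starts at 0 to 0.04. It stays where it is left; about 2 to 3 N at the press place turns it
- square_key_top (a point): centre of the top face of the square key, 20 x 20 mm, 60 mm above the worktop when out, 54 mm when fully in; pressed straight down. It moves with the key. Any of the four places in the row
- square_key (a joint): how far the square key is in: 0 out to 0.006 m fully in. It has no return spring and stays where it is left; takes about 2.5 N
- bar_key_top (a point): centre of the top face of the bar key, 44 mm (shaker's x) x 11 mm, as high as the square key. Not to be pressed. Any of the four places in the row
- bar_key (a joint): how far the bar key is in: 0 out to 0.006 m; must stay out
- round_key_top (a point): centre of the top face of the round key, 32 mm across, 60 mm above the worktop when out, 54 mm when fully in; pressed straight down. It moves with the key. Any of the four places in the row
- round_key (a joint): how far the round key is in: 0 out to 0.006 m fully in. A spring pushes it back out: 1.2 N at the start of the travel, 4 N fully in
- cell_a_mid (a point): loose clear plastic sample cell, 28 x 28 x 66 mm, standing at the left of the shaker; point half-way up. Leave alone
- cell_b_mid (a point): loose clear plastic sample cell, 28 x 28 x 66 mm, standing on the left end of the shaker's platform; point half-way up. Leave alone
- reagent_1_mid (a point): loose small dropper bottle, 28 mm across, 64 mm high, at the right of the shaker; point half-way up. Leave alone
- bottle_cap_mid (a point): loose white screw cap, 63 mm across, 31 mm high, at the left of the shaker; point half-way up. Leave alone

How it is judged:
By the outcome, as a careful person would: the job done as asked, in the order asked, and still so for the second after the job is handed in, while the arm keeps its last pose, push and grip.
It also fails if it takes over 38 s, if anything falls off the work surface, if the arm or the gripper's body presses on something with over 40 N, if the wrist force passes 120 N, or if a joint passes its speed limit or range.

ROBOT

A 6-joint arm with a two-finger parallel gripper is mounted at the origin on a cart in front of the work surface, level with it; the furniture and walls round the work are solid. World frame = base frame: x ahead of the robot, y to its left, z up, the work surface at z = 0. Lengths are in mm, angles in rad, forces in N, time in s.
With the tool pointing down it reaches from about 275 to 1000 mm from the base axis. Payload 8.4 kg.
Tool frame: the origin (TCP) lies midway between the tips of the shut fingers; the grasp point (between the pads) lies 19 mm behind it; z points along the fingers, y is the direction in which the jaws open and shut (so a half turn about z gives the same grasp; the last joint's range is limited). The gripper opens to 85 mm and grips with 20 to 120 N. Pads are 22 mm wide; open, the fingers measure 114 mm over their backs; the gripper's body (76 mm by 85 mm) begins 54 mm behind the grasp point. The pads swing forward as they close: fully open they stand 13 mm farther back than shut.
Start: joints at [-1.196, 0.353, 1.633, -0, 1.155, -0.002], TCP at [229.965, -581.157, 231.281] pointing down, gripper open.
Joint ranges: [-2.63, 2.63], [-0.92, 2.1], [0.06, 2.66], [-1.3, 4.44], [0, 2.69], [-3.02, 3.02]. Speed limits (rad/s): [2.22, 2.22, 2.79, 3.14, 3.14, 3.14].

INTERFACE

Orientations are given as [roll, pitch, yaw] about the fixed x, y, z axes, in that order (R = Rz(yaw) Ry(pitch) Rx(roll)).
In Python, from rig import r gives the robot as it stands. The module is installed in compiled form; this text tells all that it offers.
- The arm moves only by the tool drive_tool, never from a script. Its argument "moves" is a list of rows, each a list of 3 entries, a list of its own where there are three numbers: the closure, from 0 (fully open) to 1 (shut), then the shift along the tool's x, y, z in cm, then the turn about the tool's z in degrees. In form: [[claw, [dx, dy, dz], roll], ...]. A call has 1 to 12 rows; each row is the pose to reach, as a shift and turn from the pose measured when the call began, along the tool's axes at that moment; what a row does not reach only later rows make up. A row lasts 1/8 s, in which the tool goes at most 62.5 mm and 10.7 degrees, less where a joint would pass 70% of its speed; a pose out of reach is approached as far as the arm can. A call with a gripper value outside its range is refused whole. The fingers move at their own pace and stop on an object; "grip_force" is the grip in N (left out, the last holds). Time passes only in rows, so rows that repeat a pose let the fingers close. It gives the time, the measured TCP pose, the force and the opening at its end, in the units of the state.
- r.sense(): the state, without advancing time (a new reading comes with each control period).
- r.grab_frame(name): name is "scene" or "top"; returns a dict with "color" (400x640x3 uint8, red, green, blue), "fx", "fy", "cx", "cy" (pixels), "pose" (4x4, takes a point from camera to world coordinates). Camera axes: x right, y up, looking along -z (the intrinsics and any distortion apply to the point x, -y, -z); pixel columns grow to the right and rows downward; lengths in mm; the calibration is good to about 2 mm. A picture is of the moment at which its call begins. There is no depth.
- r.sign_off(): hands the job in, once; it reports no verdict.
Trained networks look in the newest picture that a camera, given by its name, has taken for a name from the list of things; names that differ only in an ending like _2 or _b are one class to them, and where a whole thing is asked for, a point or a joint stands for the part that bears it (a point fixed in the world has none). Each returns a list of dicts, best first, with "score" (0 to 1); they miss things now and then, are a little off and sometimes report something else, mostly with a low value. They report only what shows in the picture. A call takes as long as a camera call.
- r.outline_of(thing, camera): "mask" (400x640 bool, what is visible of it) and "at" ([column, row] in pixels, amid what is visible of it).
- r.spot_point(thing, camera): "at" ([column, row] in pixels: a listed point, or the origin of a listed thing).
The state is a dict: "clock": time; "qpos": joint angles; "qvel": joint speeds; "joint_efforts": joint torques, N m; "eef_pos": TCP position; "tcp_rot": TCP orientation; "contact_force": force on the tool from outside, world axes, zero at the start; "wrist_torque": the same for the moment, N m; "opening": opening from 0.0 (shut) to 1.0 (fully open).
Only numpy, scipy, OpenCV 4.12 (cv2) and the standard library are available. Lean on these libraries where they do the work, as an engineer would, in place of code of your own. Each camera call takes 0.05 s, during which the arm holds its last target.

## Working session

There is one attempt and no reset: what is moved stays moved. The work goes in short steps, Python scripts to look and compute and a tool call to move; the robot and the scene stay as the last step left them, time stands still between calls to the robot, and variables do not carry over. Pictures are saved under pics/ and viewed, and the job is handed in when it is done.

Besides the shell and the picture viewer there is one more tool, called after "Call:" by a JSON object that holds its "api" and its "payload". drive_tool: Moves the arm, as the interface text tells. Its arguments: {"type":"object","properties":{"moves":{"type":"array"},"grip_force":{"type":"number"}},"required":["moves"]}

```bash
mkdir -p pics; cat > h.py <<'E'
from rig import r
import numpy as np, cv2
def ray(f,px):
    x=(px[0]-f['cx'])/f['fx']; y=(px[1]-f['cy'])/f['fy']
    if 'dist' in f: pass
    P=np.array(f['pose']); d=P[:3,:3]@np.array([x,-y,-1.]); return P[:3,3],d
def atz(f,px,z):
    o,d=ray(f,px); return o+d*(z-o[2])/d[2]
def proj(f,p):
    P=np.array(f['pose']); c=P[:3,:3].T@(np.array(p)-P[:3,3]); return np.array([f['cx']+f['fx']*c[0]/-c[2], f['cy']+f['fy']*-c[1]/-c[2]])
E
python3 - <<'E'
from h import *
np.set_printoptions(precision=1,suppress=True)
for n in('scene','top'):
    f=r.grab_frame(n); cv2.imwrite(f'pics/{n}0.png',f['color'][:,:,::-1]); print(n,f.keys(),f['fx'],f['cx'],f['cy'],np.array(f['pose']))
    for t,z in(('shaker',0),('rack',30),('rocker_press',65),('square_key_top',60),('bar_key_top',60),('round_key_top',60),('cell_a_mid',33),('cell_b_mid',63),('reagent_1_mid',32),('bottle_cap_mid',15)):
        print(t,[(np.round(d['score'],2),np.array(d['at']),atz(f,d['at'],z)) for d in r.spot_point(t,n)[:3]])
print(r.sense())
E
```

```text
scene dict_keys(['color', 'fx', 'fy', 'cx', 'cy', 'pose']) 417.37014398658164 319.04546546636635 200.36022599392766 [[   0.8    0.3   -0.5   50.9]
 [  -0.6    0.4   -0.7 -580.4]
 [  -0.     0.8    0.5  560.5]
 [   0.     0.     0.     1. ]]
shaker [(np.float64(0.67), array([326.3, 235.2]), array([505.6, -27.4,   0. ]))]
rack [(np.float64(0.92), array([345.6, 217. ]), array([554.8, -33.5,  30. ]))]
rocker_press [(np.float64(0.5), array([311.1, 207.9]), array([486.6,   0.4,  65. ]))]
square_key_top [(np.float64(0.54), array([295.9, 203.4]), array([475.8,  40.5,  60. ]))]
bar_key_top [(np.float64(0.7), array([334.5, 245.1]), array([ 450. , -119.5,   60. ]))]
round_key_top [(np.float64(0.54), array([319.1, 228.4]), array([459.6, -60.8,  60. ]))]
cell_a_mid [(np.float64(0.7), array([282.7, 192.7]), array([500.9, 130.7,  33. ])), (np.float64(0.2), array([291.2, 199.5]), array([499.7,  94. ,  33. ]))]
cell_b_mid [(np.float64(0.74), array([321.5, 181.4]), array([573.9,  74.7,  63. ]))]
reagent_1_mid [(np.float64(0.84), array([358.5, 265.9]), array([ 468.2, -168. ,   32. ]))]
bottle_cap_mid [
[... 1143 characters left out ...]
loat64(0.44), array([314.3, 212.5]), array([487.4,  -1. ,  63. ]))]
reagent_1_mid [(np.float64(0.52), array([391.2, 220.8]), array([ 471.4, -176.1,   32. ]))]
bottle_cap_mid [(np.float64(0.89), array([255.7, 183.3]), array([558.4, 136.2,  15. ])), (np.float64(0.57), array([337.7, 222.8]), array([467.1, -55.1,  15. ]))]
{'clock': 1.1, 'qpos': array([-1.2,  0.4,  1.6,  0. ,  1.2, -0. ]), 'qvel': array([-0.,  0., -0., -0., -0., -0.]), 'joint_efforts': array([  0. , -60.5, -34.2,  -0. ,   0. ,   0. ]), 'eef_pos': array([ 230. , -581.2,  231.3]), 'tcp_rot': array([-3.1, -0. ,  0.4]), 'contact_force': array([ 0.1,  0.5, -0.1]), 'wrist_torque': array([-0.,  0.,  0.]), 'opening': 0.9952807800832452}
```

```bash
python3 - <<'E'
import cv2
a=cv2.imread('pics/top0.png')[140:270,230:410]; cv2.imwrite('pics/top0c.png',cv2.resize(a,None,fx=4.4,fy=4.4,interpolation=cv2.INTER_CUBIC))
a=cv2.imread('pics/scene0.png')[140:290,250:400]; cv2.imwrite('pics/scene0c.png',cv2.resize(a,None,fx=4,fy=4,interpolation=cv2.INTER_CUBIC))
E
```

```text
(no output)
```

View pics/top0c.png

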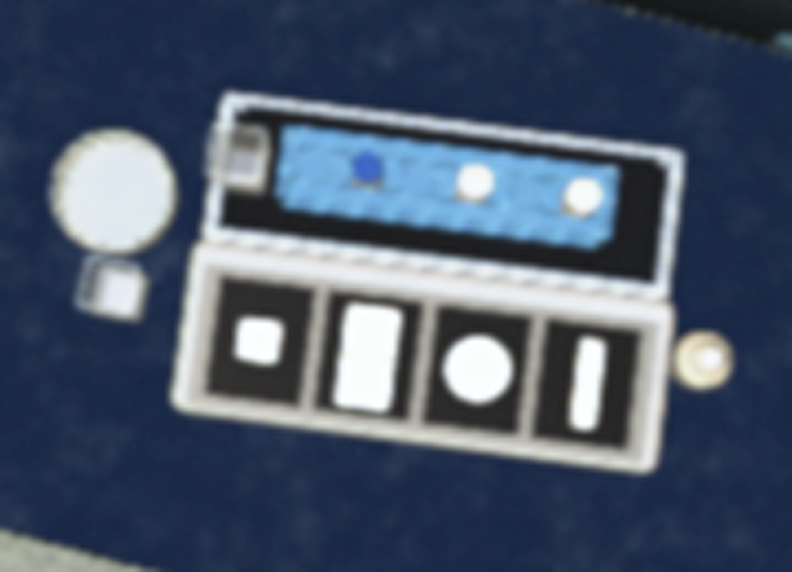

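View pics/scene0c.png

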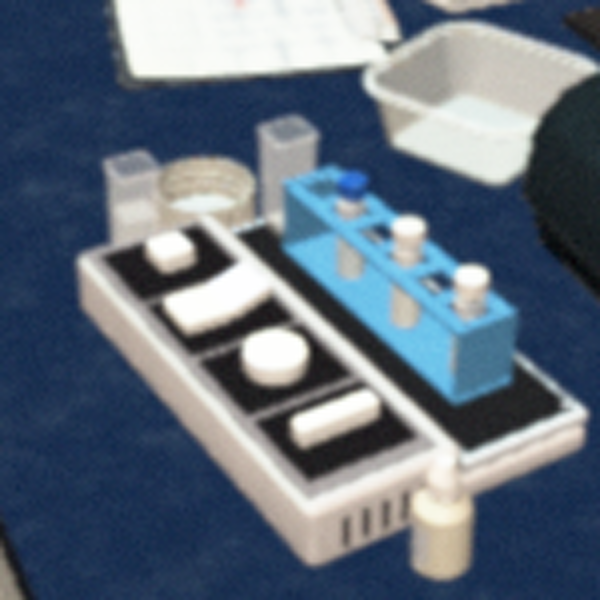

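View pics/scene0.png

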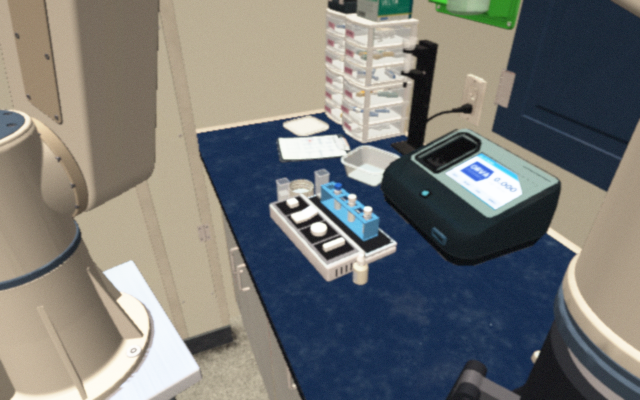

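```bash
cat > fit.py <<'E'
from h import *
from scipy.optimize import least_squares
np.set_printoptions(precision=1,suppress=True)
O={'square':84,'rocker':28,'round':-28,'bar':-84}
obs=[]
for n in('top','scene'):
    f=r.grab_frame(n)
    for t,y in(('square_key_top',84),('round_key_top',-28),('bar_key_top',-84)):
        for d in r.outline_of(t,n)[:1]:
            m=d['mask']; ys,xs=np.where(m); c=[xs.mean(),ys.mean()]
            print(n,t,round(d['score'],2),m.sum(),c, atz(f,c,60))
            obs.append((n,f,y,c))
    for d in r.outline_of('rocker_press',n)[:1]:
        ys,xs=np.where(d['mask']); print(n,'rocker',d['score'],d['mask'].sum(),xs.mean(),ys.mean(),atz(f,[xs.mean(),ys.mean()],60))
def w(p,q): c,s=np.cos(p[2]),np.sin(p[2]); return np.array([p[0]+c*q[0]-s*q[1],p[1]+s*q[0]+c*q[1],q[2]])
for sel in(('top',),('scene',),('top','scene')):
    fun=lambda p: np.concatenate([proj(f,w(p,(-45,y,57 if n=='scene' else 59)))-c for n,f,y,c in obs if n in sel])
    s=least_squares(fun,[509,-33,-.12]); print(sel,s.x,round(s.x[2],3),s.fun)
    for k,y in O.items(): print(k,w(s.x,(-45,y,60)))
    print('press',w(s.x,(-45+18,28,65)),'rack',w(s.x,(40,0,30)))
E
python3 fit.py
```

```text
top square_key_top 0.67 79 [np.float64(289.0632911392405), np.float64(217.1139240506329)] [477.1  55.2  60. ]
top round_key_top 0.49 125 [np.float64(338.32), np.float64(223.344)] [463.7 -54.5  60. ]
top bar_key_top 0.26 157 [np.float64(338.5923566878981), np.float64(223.343949044586)] [463.7 -55.1  60. ]
top rocker 0.54 244 313.9344262295082 220.0860655737705 [470.7  -0.2  60. ]
scene square_key_top 0.61 85 [np.float64(292.6588235294118), np.float64(203.05882352941177)] [471.  46.  60.]
scene round_key_top 0.68 162 [np.float64(318.82716049382714), np.float64(229.179012345679)] [457.6 -62.5  60. ]
scene bar_key_top 0.52 182 [np.float64(333.8076923076923), np.float64(244.3901098901099)] [ 450.3 -117.1   60. ]
scene rocker 0.49 235 303.8723404255319 214.77446808510638 [463.8  -4.4  60. ]
('top',) [514.2 -14.2  -0.1] -0.12 [-8.7 -1.1 -8.1 -1.1 16.7  2. ]
square [479.5  74.6  60. ]
rocker [472.8  19.   60. ]
round [466.1 -36.6  60. ]
bar [459.4 -92.2  60. ]
press [490.7  16.8  65. ] rack [553.9 -19.   30. ]
('scene',) [508.  -37.7  -0.1] -0.131 [-0.1 -0.5 -0.   0.1  0.1  0.3]
square [474.4  51.4  60. ]
rocker [467.1  -4.1  60. ]
round [459.8 -59.6  60. ]
bar [ 452.4 -115.1   60. ]
press [484.9  -6.4  65. ] rack [547.7 -43.   30. ]
('top', 'scene') [514.1 -22.7  -0.1] -0.124 [-4.9 -1.2 -4.4 -1.  20.4  2.2 -2.  -4.2 -2.1 -4.5 -2.2 -4.9]
square [479.9  66.3  60. ]
rocker [472.9  10.7  60. ]
round [466.  -44.9  60. ]
bar [ 459.  -100.4   60. ]
press [490.8   8.5  65. ] rack [553.8 -27.6  30. ]
```

```bash
cat > fit2.py <<'E'
from h import *
from scipy.optimize import least_squares
np.set_printoptions(precision=1,suppress=True)
O={'square':84,'rocker':28,'round':-28,'bar':-84}
def w(p,q): c,s=np.cos(p[2]),np.sin(p[2]); return np.array([p[0]+c*q[0]-s*q[1],p[1]+s*q[0]+c*q[1],q[2]])
def cen(f,seed,h=10):
    g=f['color'].min(2).astype(float); m=(g>150).astype(np.uint8)
    n,l,st,_=cv2.connectedComponentsWithStats(m,connectivity=4); k=l[int(round(seed[1])),int(round(seed[0]))]
    # soft weighting in dilated component
    d=cv2.dilate((l==k).astype(np.uint8),np.ones((3,3)))
    wt=np.clip((g-70)/150,0,1)*d; ys,xs=np.mgrid[:400,:640]
    return (xs*wt).sum()/wt.sum(),(ys*wt).sum()/wt.sum(),st[k,4],wt.sum()
if __name__=='__main__':
    f=r.grab_frame('top'); obs=[]
    for y,s in((84,(289,217)),(-28,(338,223)),(-84,(363.4,227))):
        c=cen(f,s); print(c); obs.append((y,c[:2]))
    print('rocker',cen(f,(314,217)))
    fun=lambda p: np.concatenate([proj(f,w(p,(-45,y,59)))-c for y,c in obs])
    s=least_squares(fun,[509,-33,-.12]); print(s.x,round(s.x[2],4),s.fun)
    for k,y in O.items(): print(k,w(s.x,(-45,y,60)))
    print('press',w(s.x,(-45+18,28,65)))
E
python3 fit2.py
```

```text
(np.float64(288.3644766591302), np.float64(216.8844926186993), np.int32(97), np.float64(100.25333333333333))
(np.float64(338.1464655448433), np.float64(223.43270838521474), np.int32(185), np.float64(187.39333333333332))
(np.float64(363.0773429454171), np.float64(226.7401132852729), np.int32(122), np.float64(129.46666666666667))
rocker (np.float64(313.0984302350381), np.float64(220.89751738258755), np.int32(303), np.float64(312.5733333333334))
[511.7 -32.1  -0.1] -0.1267 [-0.1 -0.  -0.   0.   0.1  0. ]
square [477.7  57.   60. ]
rocker [470.6   1.4  60. ]
round [463.6 -54.1  60. ]
bar [ 456.5 -109.7   60. ]
press [488.5  -0.9  65. ]
```

```bash
cat > go.py <<'E'
from h import *
from scipy.spatial.transform import Rotation as R
import sys
np.set_printoptions(precision=2,suppress=True)
def plan(p,yaw=None):
    s=r.sense(); A=R.from_euler('xyz',s['tcp_rot']).as_matrix()
    print(s['clock'],s['eef_pos'],s['tcp_rot'],s['contact_force'],s['opening'])
    print('shift cm',A.T@(np.array(p)-s['eef_pos'])/10)
    if yaw is not None:
        B=R.from_euler('xyz',[np.pi,0,yaw]).as_matrix(); print('rotvec deg',np.degrees(R.from_matrix(A.T@B).as_rotvec()))
if __name__=='__main__': plan([float(v) for v in sys.argv[1:4]],float(sys.argv[4]))
E
python3 go.py 477 57 160 -0.127
```

```text
1.65 [ 229.96 -581.17  231.27] [-3.14 -0.    0.38] [-0.63 -0.6   0.55] 0.9957134406118345
shift cm [ 46.45 -50.25   7.13]
rotvec deg [-0.   -0.   28.86]
```

```bash
python3 go.py 488 -1 150 -0.127
```

```text
1.65 [ 229.96 -581.17  231.27] [-3.14 -0.    0.38] [-0.63 -0.6   0.55] 0.9957134406118345
shift cm [ 45.34 -44.46   8.13]
rotvec deg [-0.   -0.   28.86]
```

Call:
{"api": "drive_tool", "payload": {"moves": [[1,[4,-4,0],5],[1,[8,-8,0],10],[1,[12,-12,0],15],[1,[16,-16,0],20],[1,[20,-20,0],25],[1,[24,-24,0],28.9],[1,[28,-28,0],28.9],[1,[32,-32,0],28.9],[1,[36,-36,0],28.9],[1,[40,-40,0],28.9],[1,[44,-43.5,2],28.9],[1,[45.3,-44.5,5],28.9]], "grip_force": 40}}

```text
clock: 3.15
eef_pos: [489.5, 1.9, 181.7]
tcp_rot: [-3.141, -0.003, -0.125]
contact_force: [-0.3, -0.6, 0.5]
opening: 0.004
```

```bash
python3 go.py 488 -1 100 -0.127; python3 - <<'E'
from h import *
for n,(a,b,c,d) in(('top',(120,290,220,420)),('scene',(120,290,220,420))):
    f=r.grab_frame(n); i=f['color'][a:b,c:d,::-1]; cv2.imwrite(f'pics/{n}1.png',cv2.resize(i,None,fx=4,fy=3.5 if 0 else 3.5,interpolation=cv2.INTER_CUBIC))
    print(n,proj(f,r.sense()['eef_pos']))
E
```

```text
3.15 [489.51   1.92 181.69] [-3.14 -0.   -0.12] [-0.28 -0.57  0.5 ] 0.0036513593023701886
shift cm [-0.14  0.32  8.17]
rotvec deg [-0.05 -0.19  0.12]
top [312.52791839 208.63325065]
scene [310.06611763 159.74271765]
```

Call:
{"api": "drive_tool", "payload": {"moves": [[1,[-0.1,0.3,4],0],[1,[-0.1,0.3,8],0],[1,[-0.1,0.3,8],0]]}}

```text
clock: 3.62
eef_pos: [482.6, -2.7, 97.7]
tcp_rot: [3.141, 0.009, -0.126]
contact_force: [-1.1, -0.5, -0.4]
opening: 0.003
```

```bash
python3 go.py 488 -1 70 -0.127; python3 - <<'E'
from h import *
for n,(a,b,c,d) in(('top',(140,270,230,410)),('scene',(140,270,240,400))):
    f=r.grab_frame(n); i=f['color'][a:b,c:d,::-1].copy(); p=proj(f,r.sense()['eef_pos'])
    i=cv2.resize(i,None,fx=4.4,fy=4.4,interpolation=cv2.INTER_CUBIC)
    cv2.circle(i,tuple(int((v+.5)*4.4) for v in (p-[c,a])),3,(0,0,255),-1); cv2.imwrite(f'pics/{n}2.png',i)
E
```

```text
3.625 [482.61  -2.73  97.74] [ 3.14  0.01 -0.13] [-1.13 -0.5  -0.43] 0.0034581724650634147
shift cm [ 0.54 -0.24  2.77]
rotvec deg [0.06 0.51 0.07]
```

View pics/top2.png

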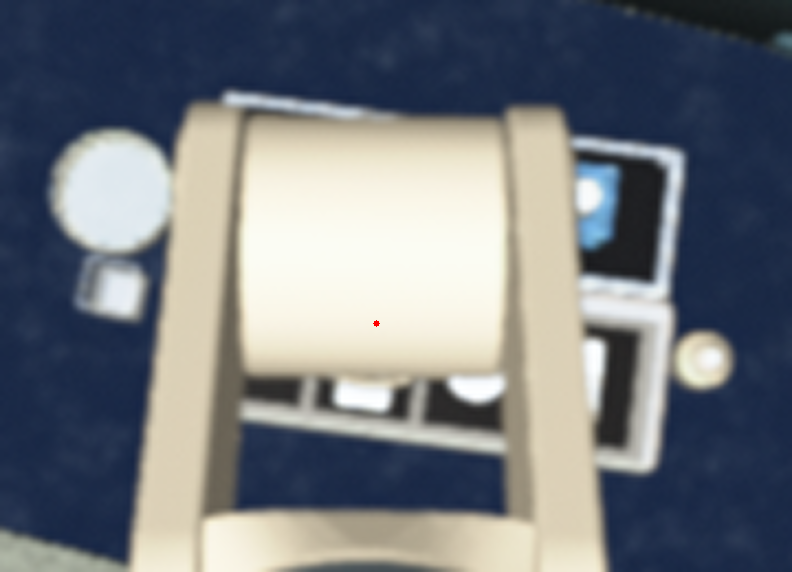

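View pics/scene2.png

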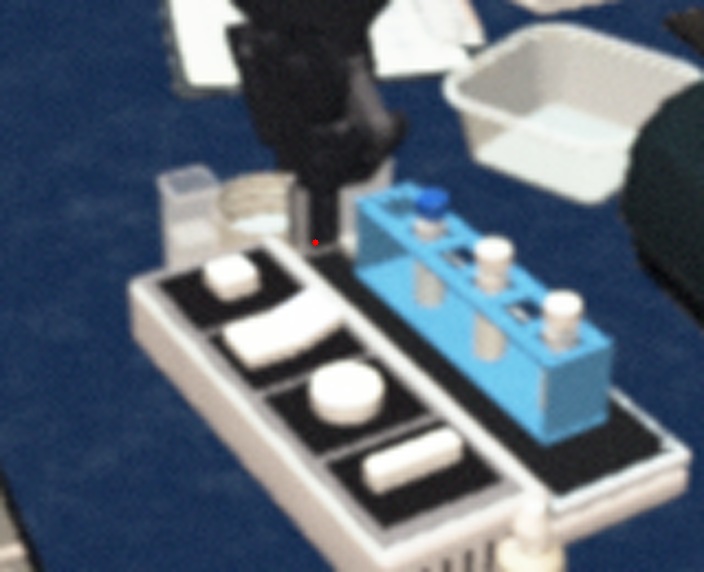

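```bash
python3 go.py 488.5 -1 75 -0.127;  python3 - <<'E'
from h import *
f=r.grab_frame('scene')
for p in((318.8,229.2),(292.7,203.1)):
  print(atz(f,np.array(p)-[1.5,1],57))
E
```

```text
3.725 [485.17  -2.53 100.27] [ 3.14  0.   -0.13] [-0.01  0.05  0.18] 0.0005286754180358271
shift cm [ 0.32 -0.19  2.53]
rotvec deg [0.02 0.2  0.07]
[459.60899403 -54.97317033  57.        ]
[473.25882393  54.79746267  57.        ]
```

Call:
{"api": "drive_tool", "payload": {"moves": [[1,[0.3,-0.2,1.5],0],[1,[0.3,-0.2,2.5],0],[1,[0.3,-0.2,2.5],0],[1,[0.3,-0.2,2.5],0]]}}

```text
clock: 4.28
eef_pos: [488.9, -0.8, 75.7]
tcp_rot: [3.141, 0.002, -0.126]
contact_force: [0.3, 0.4, -0.4]
opening: 0.003
```

```bash
python3 go.py 488 -1 58 -0.127; python3 - <<'E'
from h import *
f=r.grab_frame('scene'); a,b,c,d=170,250,270,350; p=proj(f,r.sense()['eef_pos'])
i=cv2.resize(f['color'][a:b,c:d,::-1],None,fx=7,fy=7,interpolation=cv2.INTER_CUBIC)
cv2.circle(i,tuple(int((v+.5)*7) for v in (p-[c,a])),3,(0,0,255),-1); cv2.imwrite('pics/s3.png',i)
E
```

```text
4.275 [488.85  -0.79  75.66] [ 3.14  0.   -0.13] [ 0.29  0.43 -0.36] 0.002842300890102203
shift cm [-0.08  0.03  1.77]
rotvec deg [0.01 0.14 0.08]
```

View pics/s3.png

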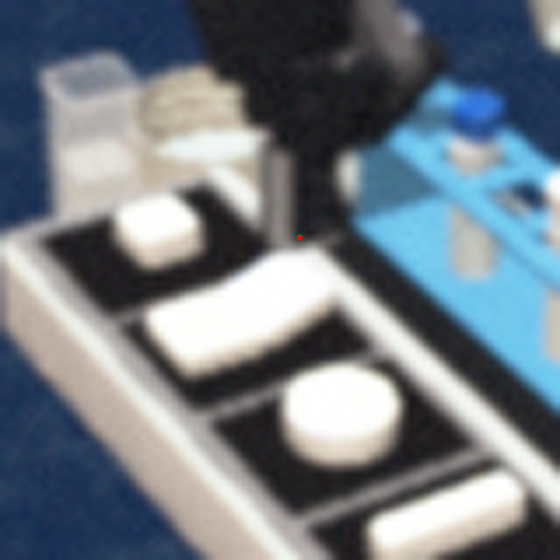

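Call:
{"api": "drive_tool", "payload": {"moves": [[1,[-0.1,0,0.6],0],[1,[-0.1,0,1.0],0],[1,[-0.1,0,1.4],0],[1,[-0.1,0,1.7],0],[1,[-0.1,0,1.75],0]]}}

```text
clock: 4.95
eef_pos: [487.8, -0.6, 58.1]
tcp_rot: [3.141, 0.002, -0.126]
contact_force: [1.0, -0.8, 1.8]
opening: 0.001
```

```bash
python3 go.py 488 -1 57 -0.127
```

```text
4.95 [487.82  -0.65  58.1 ] [ 3.14  0.   -0.13] [ 1.03 -0.76  1.8 ] 0.0010769861517838984
shift cm [0.02 0.03 0.11]
rotvec deg [0.01 0.14 0.08]
```

Call:
{"api": "drive_tool", "payload": {"moves": [[1,[0,0,0.1],0],[1,[0,0,0.2],0],[1,[0,0,0.25],0],[1,[0,0,0.25],0]]}}

```text
clock: 5.45
eef_pos: [488.0, -0.6, 57.6]
tcp_rot: [3.142, 0.002, -0.126]
contact_force: [-8.0, -0.0, 33.5]
opening: 0.001
```

Call:
{"api": "drive_tool", "payload": {"moves": [[1,[0,0,-1],0],[1,[0,0,-3],0],[1,[0,0,-4],0],[1,[0,0,-4],0]]}}

```text
clock: 5.95
eef_pos: [488.1, -0.6, 97.9]
tcp_rot: [-3.142, 0.001, -0.126]
contact_force: [-0.5, -0.7, 0.0]
opening: -0.001
```

```bash
python3 go.py 477 57 80 -0.127; python3 - <<'E'
from h import *
f=r.grab_frame('scene'); a,b,c,d=170,250,270,350
i=cv2.resize(f['color'][a:b,c:d,::-1],None,fx=7,fy=7,interpolation=cv2.INTER_CUBIC)
cv2.imwrite('pics/s4.png',i)
E
```

```text
5.95 [488.13  -0.62  97.92] [-3.14  0.   -0.13] [-0.46 -0.72  0.03] -0.0009913403483866156
shift cm [-1.82 -5.58  1.79]
rotvec deg [-0.    0.09  0.08]
```

View pics/s4.png

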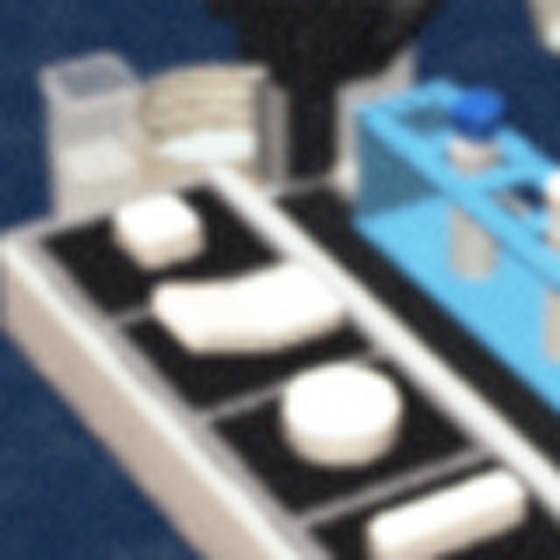

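Call:
{"api": "drive_tool", "payload": {"moves": [[1,[-0.8,-2.5,0],0],[1,[-1.8,-5.0,0],0],[1,[-1.8,-5.6,0.5],0],[1,[-1.8,-5.6,2.0],0],[1,[-1.8,-5.6,3.0],0],[1,[-1.8,-5.6,3.0],0],[1,[-1.8,-5.6,3.0],0]]}}

```text
clock: 6.88
eef_pos: [477.0, 56.8, 67.3]
tcp_rot: [3.141, 0.003, -0.126]
contact_force: [1.2, -0.2, 0.3]
opening: 0.001
```

```bash
python3 go.py 477 57 54 -0.127; python3 - <<'E'
from h import *
f=r.grab_frame('scene'); a,b,c,d=170,250,270,350
i=cv2.resize(f['color'][a:b,c:d,::-1],None,fx=7,fy=7,interpolation=cv2.INTER_CUBIC)
cv2.imwrite('pics/s5.png',i)
E
```

```text
6.875 [476.97  56.81  67.32] [ 3.14  0.   -0.13] [ 1.18 -0.23  0.31] 0.0011780307257440795
shift cm [ 0.   -0.02  1.33]
rotvec deg [0.01 0.15 0.05]
```

View pics/s5.png

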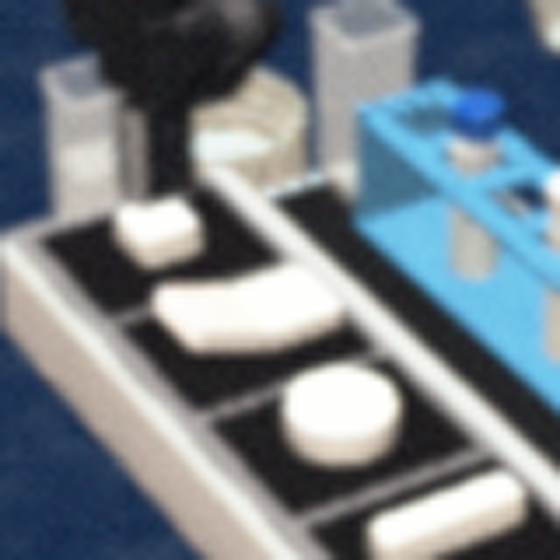

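Call:
{"api": "drive_tool", "payload": {"moves": [[1,[0,0,0.5],0],[1,[0,0,0.9],0],[1,[0,0,1.2],0],[1,[0,0,1.4],0],[1,[0,0,1.5],0],[1,[0,0,1.55],0],[1,[0,0,1.55],0]]}}

```text
clock: 7.8
eef_pos: [477.5, 56.9, 53.5]
tcp_rot: [3.142, 0.001, -0.126]
contact_force: [-6.5, -2.6, 26.3]
opening: 0.002
```

Bottomed out with 26 N at 53.5 mm. Lift and move above the round key.

Call:
{"api": "drive_tool", "payload": {"moves": [[1,[0,0,-1],0],[1,[0,0,-3],0],[1,[0,0,-4],0],[1,[0,3,-4],0],[1,[0,7,-4],0],[1,[0,10,-4],0],[1,[0,11.2,-4],0],[1,[0,11.2,-4],0],[1,[0,11.2,-4],0]]}}

```text
clock: 8.93
eef_pos: [463.6, -53.6, 93.5]
tcp_rot: [-3.141, 0.001, -0.126]
contact_force: [-0.4, -0.5, -0.3]
opening: -0.0
```

```bash
python3 go.py 463 -54.1 67 -0.127; python3 - <<'E'
from h import *
f=r.grab_frame('scene'); a,b,c,d=170,250,270,350
i=cv2.resize(f['color'][a:b,c:d,::-1],None,fx=7,fy=7,interpolation=cv2.INTER_CUBIC)
cv2.imwrite('pics/s6.png',i)
E
```

```text
8.925 [463.56 -53.57  93.48] [-3.14  0.   -0.13] [-0.43 -0.47 -0.3 ] -0.0004548750589342353
shift cm [-0.04  0.06  2.65]
rotvec deg [-0.01  0.08  0.07]
```

View pics/s6.png

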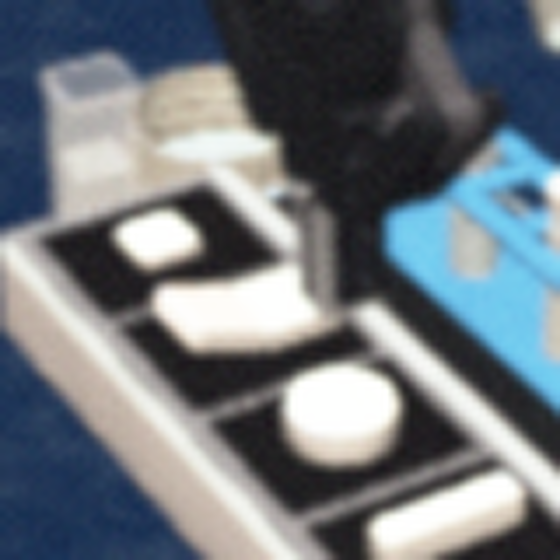

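The square key now sits low (160,240) and the rocker is on. Next I press the round key.

Call:
{"api": "drive_tool", "payload": {"moves": [[1,[0,0,1.5],0],[1,[0,0.05,2.6],0],[1,[0,0.05,3.0],0],[1,[0,0.05,3.4],0],[1,[0,0.05,3.7],0],[1,[0,0.05,3.9],0],[1,[0,0.05,4.1],0],[1,[0,0.05,4.15],0],[1,[0,0.05,4.15],0]]}}

```text
clock: 10.1
eef_pos: [463.4, -53.9, 53.5]
tcp_rot: [-3.141, 0.001, -0.125]
contact_force: [-8.7, 2.8, 28.9]
opening: -0.001
```

```bash
python3 go.py 463 -54.1 54 -0.127; python3 - <<'E'
from h import *
f=r.grab_frame('scene'); a,b,c,d=170,270,260,380
i=cv2.resize(f['color'][a:b,c:d,::-1],None,fx=6,fy=6,interpolation=cv2.INTER_CUBIC)
cv2.imwrite('pics/s7.png',i)
E
python3 go.py 463 -54.1 54 -0.127
```

```text
10.1 [463.43 -53.89  53.55] [-3.14  0.   -0.13] [-8.68  2.84 28.93] -0.0011143890913754876
shift cm [-0.04  0.03 -0.05]
rotvec deg [-0.02  0.08  0.09]
10.15 [463.41 -53.87  53.54] [-3.14  0.   -0.13] [-8.66  2.35 28.83] 0.0030319907723328154
shift cm [-0.04  0.03 -0.05]
rotvec deg [-0.02  0.08  0.09]
```

View pics/s7.png

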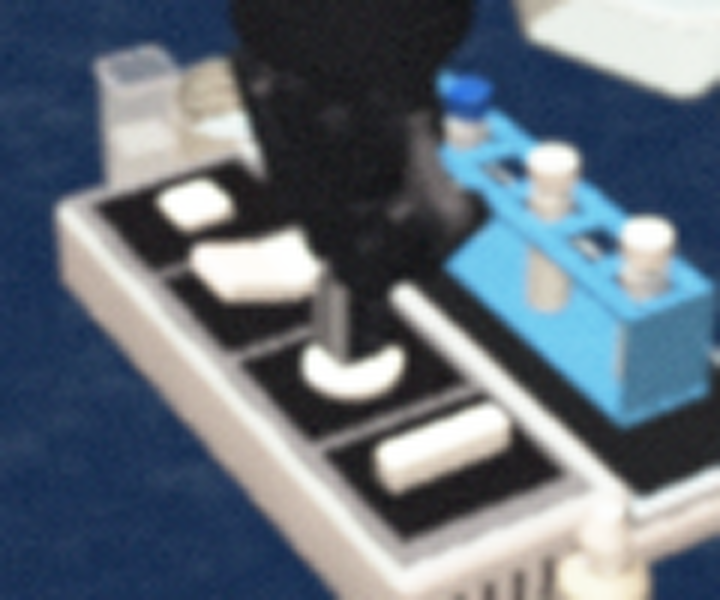

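```bash
python3 -c "
from rig import r
print(r.sign_off())"
```

```text
the job is handed in; nothing more can be done
None
```

I did the three presses in the order asked and handed the job in at about 10 s, with the closed finger still holding the round key down.

- **Rocker:** I pressed the far wing until it stopped at a TCP height of 57.6 mm with 33 N. The next picture shows the far wing level and the near wing raised, so it is on.
- **Square key:** I pressed it until it stopped at 53.5 mm with 26 N. After the finger lifted it stayed in.
- **Round key:** It is held at its stop, at 53.5 mm with a steady 29 N.

In the last picture the bar key is still out and the rack, its vials and the things in view are in place. The arm hid cell_b and part of the bottle cap, so I couldn't check those there.

Two readings disagreed. The two cameras differed by about 5 mm on where the keys were. The fingertip showed about 1.5 px off in the "scene" view, so I used the "top" view. The stops also read about 0.5 mm lower than the heights given, which is within the calibration.

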